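Clip the panel and punch the halo centre

ROBOT

A 7-joint arm with a two-finger parallel gripper is mounted at the origin on the work surface. World frame = base frame: x ahead of the robot, y to its left, z up, the work surface at z = 0. Lengths are in m, angles in rad, forces in N, time in s.
With the tool pointing down it reaches from about 0.425 to 0.925 m from the base axis. Payload 6.8 kg.
Tool frame: the origin (TCP) lies between the finger pads; the fingertips stand 17 mm ahead of it and the grasp point (between the pads) lies 2 mm behind it; z points along the fingers, y is the line along which they close (so a half turn about z gives the same grasp; the last joint's range is limited). The gripper opens to 88 mm and grips with 3 to 60 N. Pads are 20 mm wide; open, the fingers measure 115 mm over their backs; the gripper's body (75 mm by 178 mm) begins 61 mm behind the grasp point.
Start: joints at [1.112, 0.477, 0.022, 1.555, -0.011, 1.109, -0.083], TCP at [0.232, -0.634, 0.24] pointing down, gripper open.
Joint ranges: [-2.96, 2.96], [-0.34, 2.1], [-1.41, 1.46], [0.24, 2.44], [-1.37, 4.51], [0.17, 1.92], [-2.96, 2.96]. Speed limits (rad/s): [2.39, 2.39, 3.14, 3.14, 3.14, 3.14, 3.14].

INTERFACE

Orientations are given as a unit quaternion [x, y, z, w].
In Python, from cell import get_obs, snapshot, close_job, search_frame, regions_of, landmark_of gives the robot as it stands.
- The arm moves only by the tool play_rows, never from a script. Its argument "increments" is a list of rows, each an object of numbers: "wx", "wy", "wz": the turn, a rotation vector about the tool's x, y, z normalised to -1 to 1, where 1 is 5 degrees; "x", "y", "z": the shift along the tool's x, y, z normalised to -1 to 1, where 1 is 0.4 m; "fingers": the opening, from -1 (shut) to 1 (fully open). In form: [{"wx": .., "wy": .., "wz": .., "x": .., "y": .., "z": .., "fingers": ..}, ...]. A call has exactly 8 rows; each row shifts and turns the commanded pose from where the row before left it, along the tool's axes as they then stand; what a row does not reach is not made up. A row lasts 1/10 s, in which the tool goes at most 50 mm and 8.59 degrees, less where a joint would pass 70% of its speed; a pose out of reach is approached as far as the arm can. A call with a number of a shift or a turn outside -1 to 1 is refused whole. A call with a gripper value outside its range is refused whole. The fingers move at their own pace and stop on an object; "force" is the grip in N (left out, the last holds). Time passes only in rows, so rows that do not move let the fingers close, or fill a call up. It gives the time, the measured TCP pose, the force, the opening and the grip force at its end, in the units of the state.
- get_obs(): the state, without advancing time (a new reading comes with each control period).
- snapshot(name): name is "scene" or "side" or "wrist"; returns a dict with "image" (480x640x3 uint8, red, green, blue), "fx", "fy", "cx", "cy" (pixels), "distortion" ([k1, k2, p1, p2, k3] as OpenCV has them; the pictures are not rectified), "eye" and "attitude" of the camera in the world; the wrist camera has in their place "mount" (4x4, takes a point from camera to tool coordinates, whose origin is the TCP and whose axes are the flange's). Camera axes: x right, y down, z forward; pixel columns grow to the right and rows downward; lengths in m; the calibration is good to about 2 mm. A picture is of the moment at which its call begins: read the wrist's pose just before it. There is no depth.
- close_job(): hands the job in; it is judged then, once.
Trained networks look in the newest picture that a camera, given by its name, has taken for a name from the list of things; names that differ only in an ending like _2 or _b are one class to them, and where a whole thing is asked for, a point or a joint stands for the part that bears it (a point fixed in the world has none). Each returns a list of dicts, best first, with "conf" (0 to 1); they miss things now and then, are a little off and sometimes report something else, mostly with a low value. They report only what shows in the picture. A call takes as long as a camera call.
- search_frame(camera, target): "rect" ([centre column, centre row, width, height] in pixels, round what is visible of it).
- regions_of(camera, target): "region" (480x640 bool, what is visible of it) and "rect" ([centre column, centre row, width, height] in pixels, round what is visible of it).
- landmark_of(camera, target): "at" ([column, row] in pixels: a listed point, or the origin of a listed thing).
The state is a dict: "time_s": time; "q": joint angles; "dq": joint speeds; "tau": joint torques, N m; "ee_pos": TCP position; "tcp_rot": TCP orientation; "wrist_force": force on the tool from outside, world axes, zero at the start; "wrist_torque": the same for the moment, N m; "gripper_width": finger opening in m; "gripper_force": force on a finger pad.
Only numpy, scipy, OpenCV 4.12 (cv2) and the standard library are available. Lean on these libraries where they do the work, as an engineer would, in place of code of your own. Each camera call takes 0.05 s, during which the arm holds its last target. There are 200 camera calls.

TASK

Clip the primed panel to the sloping desk: turn both black-winged clips clockwise (seen facing the desk's sloping face) to their end stops so that their feet lie over the panel. Only then push the sprung plunger of the centre punch all the way down through its stroke, hold it there for a moment, and let it spring back out. Keep off the panel's face and leave the mug, paper roll, jar and palette where they are.

Things in the scene. Friction and masses are not known exactly. Their poses are not given: they have to be found in the camera images.
- desk: Fixed wooden desk, 300 mm deep, 340 mm wide, its board sloping 30 degrees. Origin: centre of the underside; z up; x horizontal towards the high edge; y along the width. The board's top face starts at its low edge (x -125 mm, z 50 mm) and rises towards +x; outward normal (-0.5, 0, 0.866). A white panel lies on it, centred in y.
- clip_left_grip (a point): Grip point of the clip at the panel's +y edge (desk frame): on its turning axis, 50 mm off the board. z: turning axis, the board's outward normal; x: along the wing, an upright black bar 46 mm long, 12 mm thick (grip across, along y), from 21 mm below to 7 mm above this point. Under it, 3 mm over the panel's face, a steel foot 14 mm wide reaches 46 mm from the axis along +x.
- clip_right_grip (a point): The same on the clip at the panel's -y edge, 240 mm from the other; its foot reaches along the point's -x.
- clip_left (a joint): Angle of the +y clip, rad: 0 with its foot pointing straight up the slope (towards the high edge); grows clockwise seen from above the board (looking against the normal); end stop at 1.5, foot over the panel. Stiff, stays where left.
- clip_right (a joint): Angle of the -y clip, rad: 0 with its foot pointing straight down the slope; grows clockwise likewise; end stop at 1.5, foot over the panel. Stiff, stays where left.
- plunger_top (a point): Centre of the flat round steel top, 32 mm across, of the centre punch's plunger, over the panel's upper part, 185 mm up the slope and 92 mm off the board when out (35 mm further out than the tops of the wings). z: stroke axis, the board's outward normal; push along -z. Grey arm and post up-slope of it, lower than the top. Its place along the desk's width varies.
- plunger (a joint): Stroke of the plunger, m: 0 out, 0.014 fully in; a spring pushes it back with about 4 N (out) to 13 N (fully in).
- panel: The primed wooden panel, fixed, 235 (up the slope) x 200 x 20 mm; origin at the centre of its back, on the board; z is the board's outward normal. Not to be pressed by the robot.
- mug: White mug, 80 mm across, 85 mm high; origin under its centre. Bystander.
- roll: White paper roll, upright, 110 mm across, 100 mm high; origin under its centre. Bystander.
- jar: Amber jar, 60 mm across, 75 mm high; origin under its centre. Bystander.
- palette: White flower-shaped palette, 162 mm across, 11 mm high; origin under its centre. Bystander.

How it is judged:
On the way, in this order (a step that is already met when the one before it is completed fails the run):
1. both clips are turned to their end stops (value of joint each of clip_left, clip_right above 1.4 rad), for 0.2 s.
2. the plunger is pushed fully in and held for a moment (all of step 1 and value of joint plunger above 0.0125 m), for 0.2 s.
At the end, for the whole second after the job is handed in: Both clips at their end stops (beyond 1.4 of 1.5 rad), the plunger pushed in beyond 12.5 of 14 mm for 0.2 s while they were, and now back out (less than 2 mm in), bystanders standing still and not shifted over 30 mm, nothing touched (all of step 1 and value of joint plunger below 0.002 m and linear speed of each of mug, roll, jar, palette below 0.02 m/s and distance of each of mug, roll, jar, palette from where it was at the start of the episode below 0.03 m).
It fails at once if the plunger is pushed in (over 6 mm) before both clips are at their stops (value of joint plunger above 0.006 m and value of joint any of clip_left, clip_right below 1.4 rad).
It fails at once if the robot presses on the panel (over 3 N) (contact force between any of the fingers, the arm and panel above 3 N).
It fails at once if the mug, paper roll, jar or palette is shifted by more than 30 mm (distance of any of mug, roll, jar, palette from where it was at the start of the episode above 0.03 m).
It also fails if it takes over 66 s, if anything falls off the work surface, if the arm or the gripper's body presses on something with over 40 N, if the wrist force passes 120 N, or if a joint passes its speed limit or range.

## Working session

There is one attempt and no reset: what is moved stays moved. The work goes in short steps, Python scripts to look and compute and a tool call to move; the robot and the scene stay as the last step left them, time stands still between calls to the robot, and variables do not carry over. Pictures are saved under pics/ and viewed, at most 10 in all, crops included, and the job is handed in when it is done.

Besides the shell and the picture viewer there is one more tool, called after "Call:" as name(argument=value, ...), one argument or row to a line, values as JSON. play_rows: Moves the arm, as the interface text tells. Its arguments: {"type":"object","properties":{"increments":{"type":"array"},"force":{"type":"number"}},"required":["increments"]}

```bash
mkdir -p pics; ls; python3 - <<'E'
from cell import *
import cv2, numpy as np
o=get_obs(); print({k:np.round(v,3).tolist() for k,v in o.items()})
for c in ["scene","side"]:
    s=snapshot(c); cv2.imwrite(f"pics/{c}0.png",s["image"][:,:,::-1])
    print(c,{k:np.round(s[k],4).tolist() for k in s if k!="image"})
    for t in ["desk","clip_left_grip","clip_right_grip","plunger_top","panel","mug","roll","jar","palette"]:
        print(t,[(np.round(d["at"],1).tolist(),round(d["conf"],2)) for d in landmark_of(c,t)[:2]])
E
```

```text
pics
{'time_s': 0.0, 'q': [1.112, 0.478, 0.022, 1.556, -0.012, 1.109, -0.083], 'dq': [0.001, 0.001, 0.001, -0.001, 0.001, 0.002, -0.001], 'tau': [-0.0, -58.285, 1.534, -27.26, -0.054, 0.017, 0.0], 'ee_pos': [0.232, -0.633, 0.239], 'tcp_rot': [0.985, 0.174, -0.0, -0.001], 'wrist_force': [0.322, -0.51, 0.076], 'wrist_torque': [-0.049, 0.032, -0.003], 'gripper_force': 0.0, 'gripper_width': 0.087}
scene {'fx': 456.1206, 'fy': 456.1206, 'cx': 316.8654, 'cy': 232.9936, 'distortion': [-0.1082, 0.0, 0.0, 0.0, 0.0], 'eye': [1.1142, 0.1264, 1.0456], 'attitude': [0.5918, 0.7498, -0.234, -0.1811]}
desk [([317.4, 267.3], 0.84)]
clip_left_grip [([315.7, 229.9], 0.59), ([295.9, 199.4], 0.48)]
clip_right_grip [([289.0, 278.0], 0.77)]
plunger_top [([316.0, 228.1], 0.68)]
panel [([316.2, 243.2], 0.92)]
mug [([155.9, 264.9], 0.62)]
roll [([488.2, 268.7], 0.97)]
jar [([498.6, 339.7], 0.73)]
palette [([176.2, 202.8], 0.58)]
side {'fx': 479.7242, 'fy': 479.7242, 'cx': 317.4959, 'cy': 236.9068, 'distortion': [-0.0095, 0.0, 0.0, 0.0, 0.0], 'eye': [0.4987, -0.7871, 1.0142], 'attitude': [0.9324, -0.0308, 0.0033, -0.3602]}
desk [([316.5, 277.7], 0.73), ([316.7, 252.2], 0.45)]
clip_left_grip [([272.0, 273.0], 0.64)]
clip_right_grip [([369.6, 249.6], 0.57)]
plunger_top [([324.2, 220.1], 0.55), ([273.3, 171.2], 0.26)]
panel [([313.8, 252.4], 0.9)]
mug [([372.1, 250.0], 0.66), ([377.1, 439.7], 0.56)]
roll [([274.4, 171.6], 0.94)]
jar [([337.9, 163.3], 0.65), ([316.3, 252.7], 0.35)]
palette [([270.4, 462.5], 0.91), ([378.2, 441.5], 0.44)]
```

View pics/scene0.png

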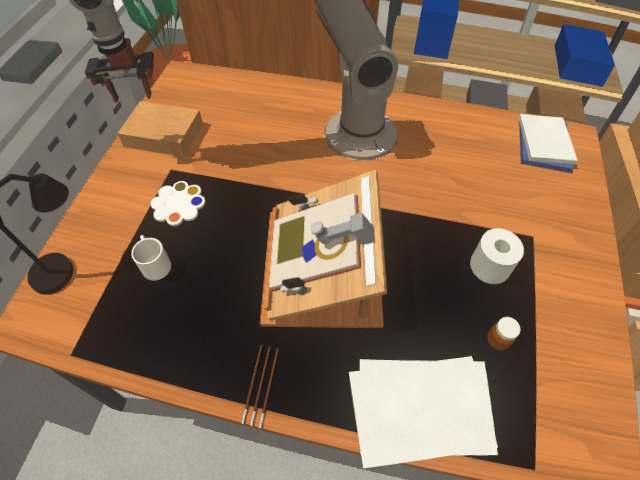

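View pics/side0.png

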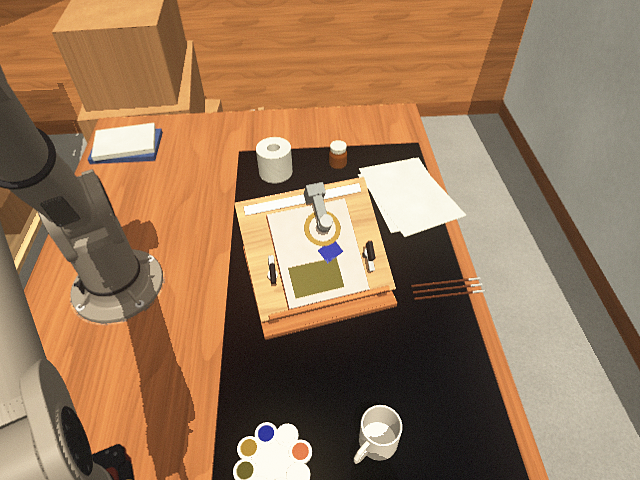

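The desk's high side faces world +y (towards the roll). The near clip, at scene (300,203) / side (271,270), is clip_left. The far clip, at scene (290,285) / side (370,255), is clip_right. The plunger top is at scene (316,228) / side (325,221). The network's best clip_left answer in the scene view (316,230) is actually the plunger, so I'll use its second one.

```bash
cat > h.py <<'E'
import numpy as np, cv2
from scipy.spatial.transform import Rotation as R
from scipy.optimize import least_squares
def K(s): return np.array([[s["fx"],0,s["cx"]],[0,s["fy"],s["cy"]],[0,0,1]])
def cam(s,o=None):
    if "mount" in s:
        T=np.eye(4);T[:3,:3]=R.from_quat(o["tcp_rot"]).as_matrix();T[:3,3]=o["ee_pos"];T=T@np.array(s["mount"])
        return T[:3,3],T[:3,:3]
    return np.array(s["eye"]),R.from_quat(s["attitude"]).as_matrix()
def ray(s,p,o=None):
    e,A=cam(s,o); u=cv2.undistortPoints(np.array([[p]],float),K(s),np.array(s["distortion"]))[0,0]
    d=A@np.array([u[0],u[1],1]); return e,d/np.linalg.norm(d)
def tri(rs):
    M=sum(np.eye(3)-np.outer(d,d) for e,d in rs); b=sum((np.eye(3)-np.outer(d,d))@e for e,d in rs)
    p=np.linalg.solve(M,b); return p,[np.linalg.norm(np.cross(p-e,d)) for e,d in rs]
def proj(s,P,o=None):
    e,A=cam(s,o); c=(np.atleast_2d(P)-e)@A
    return cv2.projectPoints(c,np.zeros(3),np.zeros(3),K(s),np.array(s["distortion"]))[0][:,0]
def desk(v,yaw_s,y,h):  # v=(x,y,yaw): board coords (slope s, width y, height h) -> world
    p=np.array([-0.125+yaw_s*.866-.5*h,y,.05+yaw_s*.5+.866*h])
    return R.from_euler('z',v[2]).apply(p)+[v[0],v[1],0]
E
python3 - <<'E'
from cell import *; from h import *
S={c:snapshot(c) for c in ["scene","side"]}
pts={"L":((295.9,199.4),(272,273)),"R":((289,278),(369.6,249.6)),"P":((316,228.1),(324.2,220.1)),"panel":((316.2,243.2),(313.8,252.4)),"desk":((317.4,267.3),(316.5,277.7)),
"mug":((155.9,264.9),(377.1,439.7)),"roll":((488.2,268.7),(274.4,171.6)),"jar":((498.6,339.7),(337.9,163.3)),"palette":((176.2,202.8),(270.4,462.5))}
W={}
for k,(a,b) in pts.items():
    p,r=tri([ray(S["scene"],a),ray(S["side"],b)]); W[k]=p; print(k,p.round(4),np.round(r,4))
def f(v,full=False):
    q={"L":desk(v,v[4],.12,.05),"R":desk(v,v[4],-.12,.05),"P":desk(v,.185,v[3],.092),"desk":np.array([v[0],v[1],0])}
    r=[(proj(S[c],q[k])[0]-pts[k][i])*(0.4 if k=="desk" else 1) for k in q for i,c in enumerate(["scene","side"])]
    return (np.round(r,1),q) if full else np.ravel(r)
for y0 in (1.2,1.8):
    s=least_squares(f,[.65,.0,y0,0,.12],loss="soft_l1"); print(s.x.round(4),s.cost)
r,q=f(s.x,True); print(r.tolist()); print({k:v.round(4) for k,v in q.items()}); 
for k in ("L","R","P"): print(k,W[k])
for c in S:
    print(c,"corners",[proj(S[c],desk(s.x,a,b,0))[0].round().tolist() for a in(0,.28) for b in (-.17,.17)])
    for t in ["clip_left","clip_right","plunger","desk","panel"]: print(c,t,[(np.round(d["rect"],1).tolist(),round(d["conf"],2)) for d in search_frame(c,t)[:2]])
E
```

```text
L [ 0.4217 -0.0994  0.1392] [0.0014 0.0014]
R [ 0.6522 -0.0539  0.1511] [0.0002 0.0002]
P [ 0.5492 -0.015   0.2175] [0.0019 0.0019]
panel [ 0.5222 -0.022   0.113 ] [0.0016 0.0016]
desk [ 0.5271 -0.0183  0.0055] [0.0015 0.0015]
mug [ 0.6245 -0.4417  0.0066] [0.0013 0.0013]
roll [ 0.4176  0.4301 -0.0044] [0.005 0.005]
jar [ 0.6241  0.4583 -0.0008] [0.0009 0.0009]
palette [ 0.4091 -0.4733  0.0032] [0.0026 0.0026]
[ 0.5237 -0.0119  1.7809 -0.0245  0.0981] 7.159936469030434
[ 0.5237 -0.0119  1.7809 -0.0245  0.0981] 7.159936468990122
[[0.0, -1.8], [-0.4, -0.0], [1.3, 3.2], [0.5, 1.2], [-0.6, -1.8], [1.0, -0.2], [1.2, 0.0], [-0.4, -0.1]]
{'L': array([ 0.42  , -0.1006,  0.1423]), 'R': array([ 0.6547, -0.0505,  0.1423]), 'P': array([ 0.5499, -0.0173,  0.2222]), 'desk': array([ 0.5237, -0.0119,  0.    ])}
L [ 0.42166347 -0.09935311  0.13917625]
R [ 0.65221545 -0.0539443   0.15109723]
P [ 0.54919091 -0.01500954  0.21746812]
scene corners [[266.0, 318.0], [277.0, 204.0], [375.0, 293.0], [369.0, 171.0]]
scene clip_left [([302.2, 202.0, 33.1, 14.2], 0.62)]
scene clip_right [([292.4, 283.5, 22.1, 12.3], 0.54)]
scene plunger [([314.3, 226.8, 14.4, 15.5], 0.46)]
scene desk [([322.5, 251.1, 125.0, 159.1], 0.76)]
scene panel [([316.4, 242.4, 93.1, 98.2], 0.74)]
side corners [[395.0, 289.0], [259.0, 321.0], [366.0, 183.0], [235.0, 209.0]]
side clip_left [([273.4, 268.8, 9.1, 29.2], 0.44)]
side clip_right [([370.5, 251.8, 11.3, 32.1], 0.57)]
side plunger []
side desk [([316.5, 257.8, 159.0, 160.0], 0.84), ([273.1, 451.6, 81.4, 54.9], 0.3)]
side panel [([318.6, 254.0, 105.2, 111.0], 0.97), ([316.0, 257.9, 163.7, 161.1], 0.6)]
```

Call:
play_rows(
  increments=[
    {"x":0.06,"y":-0.05,"z":-0.03,"fingers":0},
    {"x":0.06,"y":-0.05,"z":-0.03,"fingers":0},
    {"x":0.06,"y":-0.05,"z":-0.03,"fingers":0},
    {"x":0.06,"y":-0.05,"z":-0.03,"fingers":0},
    {"x":0.06,"y":-0.05,"z":-0.03,"fingers":0},
    {"x":0.06,"y":-0.05,"z":-0.03,"fingers":0},
    {"x":0.06,"y":-0.05,"z":-0.03,"fingers":0},
    {"x":0.06,"y":-0.05,"z":-0.03,"fingers":0},
  ],
)

```text
validation failed for argument at $.in...
```

Call:
play_rows(
  increments=[
    {"x":0.06,"y":-0.05,"z":-0.03,"fingers":0},
    {"x":0.06,"y":-0.05,"z":-0.03,"fingers":0},
    {"x":0.06,"y":-0.05,"z":-0.03,"fingers":0},
    {"x":0.06,"y":-0.05,"z":-0.03,"fingers":0},
    {"x":0.06,"y":-0.05,"z":-0.03,"fingers":0},
    {"x":0.06,"y":-0.05,"z":-0.03,"fingers":0},
    {"x":0.06,"y":-0.05,"z":-0.03,"fingers":0},
    {"x":0.06,"y":-0.05,"z":-0.03,"fingers":0},
  ],
)

```text
validation failed for argument at $.in...
```

```bash
cat > go.py <<'E'
import sys
from cell import *; from h import *
def toolR(yaw,extra=0):  # tool z = -normal, x upslope, turned by extra about tool z (rad)
    Z=R.from_euler('z',yaw).as_matrix(); u=Z@[.8660254,0,.5]; z=-Z@[-.5,0,.8660254]
    return R.from_matrix(np.c_[u,np.cross(z,u),z])*R.from_euler('z',extra)
def rel(Rt,pt):
    o=get_obs(); R0=R.from_quat(o["tcp_rot"]); w=np.degrees((R0.inv()*Rt).as_rotvec())
    print("t",round(o["time_s"],2),"pos",np.round(o["ee_pos"],4),"q",np.round(o["q"],2),"F",np.round(o["wrist_force"],1),"grip",round(o["gripper_width"],4))
    print("rot units(5deg)",(w/5).round(2),"shift units (tool now)",(R0.inv().apply(pt-o["ee_pos"])/.4).round(4),"(after rot)",(Rt.inv().apply(pt-o["ee_pos"])/.4).round(4))
E
python3 - <<'E'
from go import *
rel(toolR(1.781),np.array([.5,-.2,.42]))
E
```

```text
t 1.6 pos [ 0.232  -0.6339  0.2396] q [ 1.11  0.48  0.02  1.56 -0.01  1.11 -0.08] F [ 0.3  0.1 -0.9] grip 0.0879
rot units(5deg) [  4.28   4.93 -15.99] shift units (tool now) [ 1.002  -0.7885 -0.4508] (after rot) [1.0231 0.8816 0.07  ]
```

Call:
play_rows(
  increments=[
    {"wx":0,"wy":0,"wz":0,"x":0.06,"y":-0.05,"z":-0.03,"fingers":0},
    {"wx":0,"wy":0,"wz":0,"x":0.06,"y":-0.05,"z":-0.03,"fingers":0},
    {"wx":0,"wy":0,"wz":0,"x":0.06,"y":-0.05,"z":-0.03,"fingers":0},
    {"wx":0,"wy":0,"wz":0,"x":0.06,"y":-0.05,"z":-0.03,"fingers":0},
    {"wx":0,"wy":0,"wz":0,"x":0.06,"y":-0.05,"z":-0.03,"fingers":0},
    {"wx":0,"wy":0,"wz":0,"x":0.06,"y":-0.05,"z":-0.03,"fingers":0},
    {"wx":0,"wy":0,"wz":0,"x":0.06,"y":-0.05,"z":-0.03,"fingers":0},
    {"wx":0,"wy":0,"wz":0,"x":0.06,"y":-0.05,"z":-0.03,"fingers":0},
  ],
)

```text
time_s: 2.4
ee_pos: [0.3578, -0.4165, 0.3363]
tcp_rot: [0.985, 0.174, 0.0, 0.0]
wrist_force: [-0.2, 0.3, 0.5]
gripper_width: 0.0442
gripper_force: 0.0
```

Call:
play_rows(
  increments=[
    {"wx":0,"wy":0,"wz":0,"x":0.06,"y":-0.05,"z":-0.03,"fingers":0},
    {"wx":0,"wy":0,"wz":0,"x":0.06,"y":-0.05,"z":-0.03,"fingers":0},
    {"wx":0,"wy":0,"wz":0,"x":0.06,"y":-0.05,"z":-0.03,"fingers":0},
    {"wx":0,"wy":0,"wz":0,"x":0.06,"y":-0.05,"z":-0.03,"fingers":0},
    {"wx":0,"wy":0,"wz":0,"x":0.06,"y":-0.05,"z":-0.03,"fingers":0},
    {"wx":0,"wy":0,"wz":0,"x":0.06,"y":-0.05,"z":-0.03,"fingers":0},
    {"wx":0,"wy":0,"wz":0,"x":0.06,"y":-0.05,"z":-0.03,"fingers":0},
    {"wx":0,"wy":0,"wz":0,"x":0.06,"y":-0.05,"z":-0.03,"fingers":0},
  ],
)

```text
time_s: 3.2
ee_pos: [0.483, -0.2003, 0.4324]
tcp_rot: [0.985, 0.174, 0.0, 0.0]
wrist_force: [0.7, 0.3, 0.2]
gripper_width: 0.0438
gripper_force: 0.0
```

Call:
play_rows(
  increments=[
    {"wx":0.24,"wy":0.27,"wz":-0.89,"x":0,"y":0,"z":0,"fingers":0},
    {"wx":0.24,"wy":0.27,"wz":-0.89,"x":0,"y":0,"z":0,"fingers":0},
    {"wx":0.24,"wy":0.27,"wz":-0.89,"x":0,"y":0,"z":0,"fingers":0},
    {"wx":0.24,"wy":0.27,"wz":-0.89,"x":0,"y":0,"z":0,"fingers":0},
    {"wx":0.24,"wy":0.27,"wz":-0.89,"x":0,"y":0,"z":0,"fingers":0},
    {"wx":0.24,"wy":0.27,"wz":-0.89,"x":0,"y":0,"z":0,"fingers":0},
    {"wx":0.24,"wy":0.27,"wz":-0.89,"x":0,"y":0,"z":0,"fingers":0},
    {"wx":0.24,"wy":0.27,"wz":-0.89,"x":0,"y":0,"z":0,"fingers":0},
  ],
)

```text
time_s: 4.0
ee_pos: [0.4825, -0.2015, 0.4318]
tcp_rot: [0.876, 0.466, 0.077, -0.097]
wrist_force: [0.6, -0.5, -0.1]
gripper_width: 0.0441
gripper_force: 0.0
```

Call:
play_rows(
  increments=[
    {"wx":0.24,"wy":0.27,"wz":-0.89,"x":0,"y":0,"z":0,"fingers":0},
    {"wx":0.24,"wy":0.27,"wz":-0.89,"x":0,"y":0,"z":0,"fingers":0},
    {"wx":0.24,"wy":0.27,"wz":-0.89,"x":0,"y":0,"z":0,"fingers":0},
    {"wx":0.24,"wy":0.27,"wz":-0.89,"x":0,"y":0,"z":0,"fingers":0},
    {"wx":0.24,"wy":0.27,"wz":-0.89,"x":0,"y":0,"z":0,"fingers":0},
    {"wx":0.24,"wy":0.27,"wz":-0.89,"x":0,"y":0,"z":0,"fingers":0},
    {"wx":0.24,"wy":0.27,"wz":-0.89,"x":0,"y":0,"z":0,"fingers":0},
    {"wx":0.24,"wy":0.27,"wz":-0.89,"x":0,"y":0,"z":0,"fingers":0},
  ],
)

```text
time_s: 4.8
ee_pos: [0.4825, -0.2017, 0.4317]
tcp_rot: [0.67, 0.705, 0.145, -0.184]
wrist_force: [-0.3, -0.3, -0.5]
gripper_width: 0.0439
gripper_force: 0.0
```

```bash
cat > w.py <<'E'
import pickle
from go import *
def wshot(n,save=True):
    o=get_obs(); s=snapshot("wrist")
    if save: cv2.imwrite(f"pics/{n}.png",s["image"][:,:,::-1])
    L={t:[(np.round(d["at"],1).tolist(),round(d["conf"],2)) for d in landmark_of("wrist",t)[:2]] for t in ["clip_left_grip","clip_right_grip","plunger_top","panel"]}
    pickle.dump((o,s,L),open(n+".pkl","wb")); print(L); return o,s,L
E
python3 - <<'E'
from w import *
rel(toolR(1.781),np.array([.5,-.2,.42])); o,s,L=wshot("w1"); print(np.round(s["mount"],3))
v=[.5237,-.0119,1.7809]
for p in [(.098,.12,.05),(.098,-.12,.05),(.185,-.0245,.092)]: print(proj(s,desk(v,*p),o).round())
E
```

```text
t 4.8 pos [ 0.4825 -0.2017  0.4317] q [ 0.75  0.29 -0.33  1.48 -0.3   1.64  0.49] F [-0.3 -0.3 -0.5] grip 0.0439
rot units(5deg) [ 0.4   0.57 -1.73] shift units (tool now) [-0.0111  0.0451  0.0251] (after rot) [-0.019   0.0436  0.0228]
{'clip_left_grip': [([276.2, 226.8], 0.91)], 'clip_right_grip': [([471.5, 194.5], 0.57)], 'plunger_top': [([392.8, 137.4], 0.68)], 'panel': [([361.7, 179.3], 0.82)]}
[[-0.    -0.955 -0.295  0.082]
 [ 1.    -0.     0.001  0.   ]
 [-0.001 -0.295  0.955 -0.143]
 [ 0.     0.     0.     1.   ]]
[[276. 227.]]
[[469. 196.]]
[[395. 139.]]
```

```bash
python3 - <<'E'
from w import *
v=[.5237,-.0119,1.7809]; rel(toolR(1.781),desk(v,.06,.09,.22))
E
```

```text
t 5.05 pos [ 0.4826 -0.2014  0.4317] q [ 0.75  0.29 -0.33  1.48 -0.3   1.64  0.49] F [0.3 0.4 0.3] grip 0.0438
rot units(5deg) [ 0.42  0.58 -1.79] shift units (tool now) [-0.2001 -0.0059  0.3512] (after rot) [-0.2152 -0.0258  0.3412]
```

View pics/w1.png

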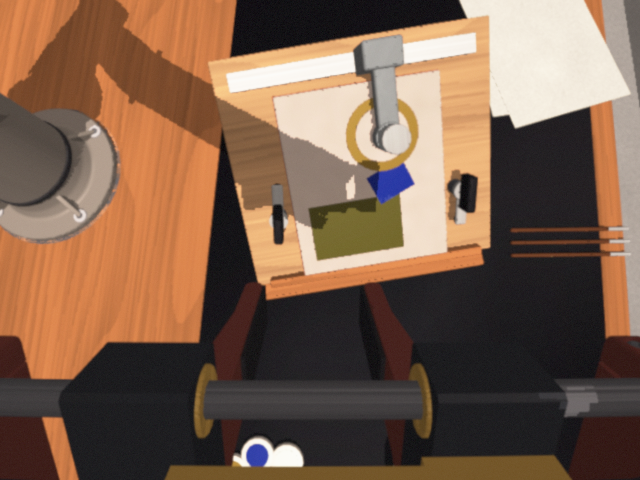

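The wings show at (278,225) on the left and (468,193) on the right. Both lie nearly along the slope, so both clips are near 0. The plunger top is at (396,138). The fit predicts all three within about 3 px.

Call:
play_rows(
  increments=[
    {"wx":0.21,"wy":0.29,"wz":-0.9,"x":0,"y":0,"z":0,"fingers":0},
    {"wx":0.21,"wy":0.29,"wz":-0.9,"x":0,"y":0,"z":0,"fingers":0},
    {"wx":0,"wy":0,"wz":0,"x":-0.054,"y":-0.0065,"z":0.085,"fingers":0},
    {"wx":0,"wy":0,"wz":0,"x":-0.054,"y":-0.0065,"z":0.085,"fingers":0},
    {"wx":0,"wy":0,"wz":0,"x":-0.054,"y":-0.0065,"z":0.085,"fingers":0},
    {"wx":0,"wy":0,"wz":0,"x":-0.054,"y":-0.0065,"z":0.085,"fingers":0},
    {"wx":0,"wy":0,"wz":0,"x":0,"y":0,"z":0,"fingers":0},
    {"wx":0,"wy":0,"wz":0,"x":0,"y":0,"z":0,"fingers":0},
  ],
)

```text
time_s: 5.85
ee_pos: [0.4742, -0.21, 0.2718]
tcp_rot: [0.607, 0.752, 0.163, -0.201]
wrist_force: [-0.3, -0.5, 0.3]
gripper_width: 0.0438
gripper_force: 0.0
```

```bash
python3 - <<'E'
from w import *
o,s,L=wshot("w2"); o1,s1,L1=pickle.load(open("w1.pkl","rb"))
V=[(o1,s1,L1),(o,s,L)]
W={}
for k in ["clip_left_grip","clip_right_grip","plunger_top"]:
    rs=[ray(b,c[k][0][0],a) for a,b,c in V if c[k]]
    if len(rs)>1: W[k],r=tri(rs); print(k,W[k].round(4),np.round(r,4))
def f(v,full=False):
    q={"clip_left_grip":desk(v,v[4],.12,.05),"clip_right_grip":desk(v,v[4],-.12,.05),"plunger_top":desk(v,.185,v[3],.092)}
    r=np.array([proj(b,q[k],a)[0]-c[k][0][0] for k in q for a,b,c in V if c[k]])
    return (r.round(1),q) if full else r.ravel()
sol=least_squares(f,[.5237,-.0119,1.7809,-.0245,.098],loss="soft_l1"); v=sol.x; print(v.round(4)); r,q=f(v,True); print(r.tolist(),{k:x.round(4).tolist() for k,x in q.items()})
np.save("v.npy",v); rel(toolR(v[2]),desk(v,v[4],.12,.13))
E
```

```text
{'clip_left_grip': [([279.1, 178.7], 0.9)], 'clip_right_grip': [([564.3, 177.9], 0.88)], 'plunger_top': [([483.0, 60.5], 0.59)], 'panel': [([407.9, 137.9], 0.8)]}
clip_left_grip [ 0.4225 -0.1022  0.1499] [0.0014 0.0014]
clip_right_grip [ 0.6575 -0.0471  0.141 ] [0.0006 0.0006]
plunger_top [ 0.5497 -0.013   0.2157] [0.0017 0.0017]
[ 0.5253 -0.0128  1.7895 -0.0214  0.1006]
[[1.4, -0.6], [-1.3, 0.3], [-0.7, -0.2], [0.7, 0.2], [1.2, 3.0], [-0.4, -1.3]] {'clip_left_grip': [0.4218, -0.1002, 0.1436], 'clip_right_grip': [0.6561, -0.0481, 0.1436], 'plunger_top': [0.5486, -0.0186, 0.2222]}
t 6.1 pos [ 0.475  -0.2104  0.2725] q [ 0.79  0.43 -0.35  1.67 -0.27  1.4   0.75] F [ 0.5 -0.5  0.3] grip 0.0439
rot units(5deg) [ 0.06  0.02 -0.04] shift units (tool now) [ 0.097  -0.0714  0.2275] (after rot) [ 0.0968 -0.0699  0.2281]
```

View pics/w2.png

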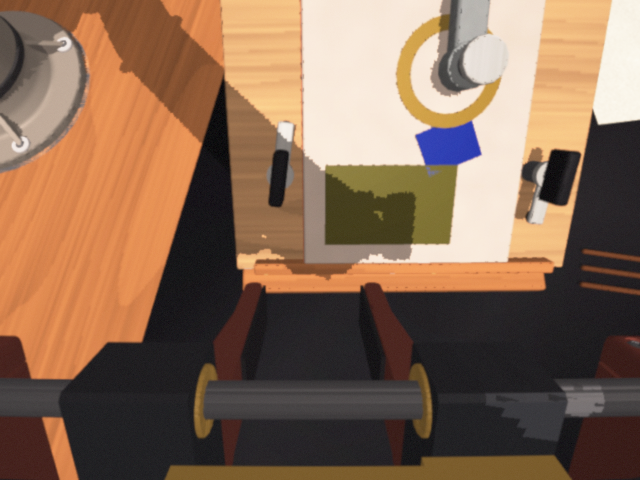

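The left wing is at (279,178) and the right wing at (562,178), with their feet leaning a few degrees past 0. The fit holds within 1–3 px, so I'll move above the left clip.

Call:
play_rows(
  increments=[
    {"wx":0.06,"wy":0.02,"wz":0.8,"x":0,"y":0,"z":0,"fingers":0},
    {"wx":0,"wy":0,"wz":0.8,"x":0,"y":0,"z":0,"fingers":0},
    {"wx":0,"wy":0,"wz":0,"x":0.02,"y":-0.022,"z":0.057,"fingers":0},
    {"wx":0,"wy":0,"wz":0,"x":0.02,"y":-0.022,"z":0.057,"fingers":0},
    {"wx":0,"wy":0,"wz":0,"x":0.02,"y":-0.022,"z":0.057,"fingers":0},
    {"wx":0,"wy":0,"wz":0,"x":0.02,"y":-0.022,"z":0.057,"fingers":0},
    {"wx":0,"wy":0,"wz":0,"x":0,"y":0,"z":0,"fingers":0},
    {"wx":0,"wy":0,"wz":0,"x":0,"y":0,"z":0,"fingers":0},
  ],
)

```text
time_s: 6.9
ee_pos: [0.4282, -0.1416, 0.2113]
tcp_rot: [0.657, 0.708, 0.147, -0.214]
wrist_force: [-0.2, -1.0, 0.4]
gripper_width: 0.0439
gripper_force: 0.0
```

```bash
python3 - <<'E'
from w import *
o,s,L=wshot("w3"); v=np.load("v.npy"); print(proj(s,desk(v,v[4],.12,.05),o)); rel(toolR(v[2],.14),desk(v,v[4],.12,.051))
E
```

```text
{'clip_left_grip': [([314.9, 258.0], 0.79)], 'clip_right_grip': [([474.0, 170.4], 0.17)], 'plunger_top': [([605.3, 64.3], 0.79), ([314.0, 257.9], 0.28)], 'panel': [([472.3, 173.3], 0.67)]}
[[315.90732199 256.83999669]]
t 7.15 pos [ 0.4283 -0.142   0.2108] q [ 0.75  0.38 -0.36  1.9  -0.31  1.21  0.63] F [-0.3  0.  -1. ] grip 0.0441
rot units(5deg) [-0.01 -0.01 -0.05] shift units (tool now) [0.008  0.0058 0.1959] (after rot) [0.0082 0.0057 0.1959]
```

View pics/w3.png

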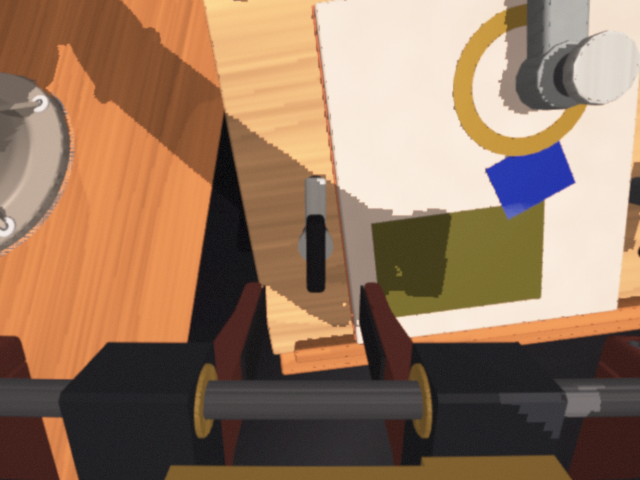

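The wing is aligned with the tool at column 316, midway between the fingers, and the fit predicts it within 2 px. I'll descend and close.

Call:
play_rows(
  increments=[
    {"wx":0,"wy":0,"wz":0,"x":0.008,"y":0.005,"z":0.036,"fingers":0},
    {"wx":0,"wy":0,"wz":0,"x":0,"y":0,"z":0.04,"fingers":0},
    {"wx":0,"wy":0,"wz":0,"x":0,"y":0,"z":0.04,"fingers":0},
    {"wx":0,"wy":0,"wz":0,"x":0,"y":0,"z":0.04,"fingers":0},
    {"wx":0,"wy":0,"wz":0,"x":0,"y":0,"z":0.02,"fingers":0},
    {"wx":0,"wy":0,"wz":0,"x":0,"y":0,"z":0.02,"fingers":0},
    {"wx":0,"wy":0,"wz":0,"x":0,"y":0,"z":0,"fingers":0},
    {"wx":0,"wy":0,"wz":0,"x":0,"y":0,"z":0,"fingers":0},
  ],
)

```text
time_s: 7.95
ee_pos: [0.421, -0.1001, 0.1442]
tcp_rot: [0.657, 0.708, 0.147, -0.214]
wrist_force: [0.3, 0.2, -0.3]
gripper_width: 0.0436
gripper_force: 0.0
```

Call:
play_rows(
  increments=[
    {"wx":0,"wy":0,"wz":0,"x":0,"y":0,"z":0,"fingers":-1},
    {"wx":0,"wy":0,"wz":0,"x":0,"y":0,"z":0,"fingers":-1},
    {"wx":0,"wy":0,"wz":0,"x":0,"y":0,"z":0,"fingers":-1},
    {"wx":0,"wy":0,"wz":0,"x":0,"y":0,"z":0,"fingers":-1},
    {"wx":0,"wy":0,"wz":0,"x":0,"y":0,"z":0,"fingers":-1},
    {"wx":0,"wy":0,"wz":0,"x":0,"y":0,"z":0,"fingers":-1},
    {"wx":0,"wy":0,"wz":0,"x":0,"y":0,"z":0,"fingers":-1},
    {"wx":0,"wy":0,"wz":0,"x":0,"y":0,"z":0,"fingers":-1},
  ],
  force=40,
)

```text
time_s: 8.75
ee_pos: [0.4211, -0.0999, 0.144]
tcp_rot: [0.657, 0.708, 0.147, -0.214]
wrist_force: [3.1, 0.7, 0.1]
gripper_width: 0.0118
gripper_force: 40.0
```

```bash
python3 - <<'E'
from w import *
v=np.load("v.npy"); rel(toolR(v[2],1.5),desk(v,v[4],.12,.051)); print(get_obs()["wrist_torque"])
E
```

```text
t 8.75 pos [ 0.4211 -0.0999  0.144 ] q [ 0.7   0.44 -0.38  2.01 -0.33  1.03  0.62] F [3.1 0.7 0.1] grip 0.0118
rot units(5deg) [-3.000e-02 -1.000e-02  1.554e+01] shift units (tool now) [-0.0014  0.0017 -0.0022] (after rot) [ 0.0013  0.0017 -0.0022]
[-0.42375504 -0.7541276  -0.27896282]
```

Call:
play_rows(
  increments=[
    {"wx":0,"wy":0,"wz":0.8,"x":0,"y":0,"z":0,"fingers":-1},
    {"wx":0,"wy":0,"wz":0.8,"x":0,"y":0,"z":0,"fingers":-1},
    {"wx":0,"wy":0,"wz":0.8,"x":0,"y":0,"z":0,"fingers":-1},
    {"wx":0,"wy":0,"wz":0.8,"x":0,"y":0,"z":0,"fingers":-1},
    {"wx":0,"wy":0,"wz":0.8,"x":0,"y":0,"z":0,"fingers":-1},
    {"wx":0,"wy":0,"wz":0.8,"x":0,"y":0,"z":0,"fingers":-1},
    {"wx":0,"wy":0,"wz":0.8,"x":0,"y":0,"z":0,"fingers":-1},
    {"wx":0,"wy":0,"wz":0.8,"x":0,"y":0,"z":0,"fingers":-1},
  ],
)

```text
time_s: 9.55
ee_pos: [0.4218, -0.1, 0.1439]
tcp_rot: [0.827, 0.498, 0.083, -0.246]
wrist_force: [5.0, 1.1, -3.1]
gripper_width: 0.0116
gripper_force: 40.0
```

```bash
python3 - <<'E'
from w import *
v=np.load("v.npy"); rel(toolR(v[2],1.5),desk(v,v[4],.12,.051)); print(get_obs()["wrist_torque"])
E
```

```text
t 9.55 pos [ 0.4218 -0.1     0.1439] q [ 0.6   0.43 -0.26  2.02 -0.38  1.04  0.12] F [ 5.   1.1 -3.1] grip 0.0116
rot units(5deg) [-0.01 -0.01  9.11] shift units (tool now) [-0.0006  0.0006 -0.0021] (after rot) [-0.      0.0009 -0.0021]
[-0.69317779 -1.2672148  -0.53125321]
```

Call:
play_rows(
  increments=[
    {"wx":0,"wy":0,"wz":1,"x":0,"y":0,"z":0,"fingers":-1},
    {"wx":0,"wy":0,"wz":1,"x":0,"y":0,"z":0,"fingers":-1},
    {"wx":0,"wy":0,"wz":1,"x":0,"y":0,"z":0,"fingers":-1},
    {"wx":0,"wy":0,"wz":1,"x":0,"y":0,"z":0,"fingers":-1},
    {"wx":0,"wy":0,"wz":1,"x":0,"y":0,"z":0,"fingers":-1},
    {"wx":0,"wy":0,"wz":1,"x":0,"y":0,"z":0,"fingers":-1},
    {"wx":0,"wy":0,"wz":1,"x":0,"y":0,"z":0,"fingers":-1},
    {"wx":0,"wy":0,"wz":1,"x":0,"y":0,"z":0,"fingers":-1},
  ],
)

```text
time_s: 10.35
ee_pos: [0.4223, -0.1005, 0.1436]
tcp_rot: [0.948, 0.185, -0.006, -0.259]
wrist_force: [5.8, 0.2, -7.5]
gripper_width: 0.0117
gripper_force: 40.0
```

Call:
play_rows(
  increments=[
    {"wx":0,"wy":0,"wz":0.5,"x":0,"y":0,"z":0,"fingers":-1},
    {"wx":0,"wy":0,"wz":0.5,"x":0,"y":0,"z":0,"fingers":-1},
    {"wx":0,"wy":0,"wz":0.5,"x":0,"y":0,"z":0,"fingers":-1},
    {"wx":0,"wy":0,"wz":0,"x":0,"y":0,"z":0,"fingers":-1},
    {"wx":0,"wy":0,"wz":0,"x":0,"y":0,"z":0,"fingers":-1},
    {"wx":0,"wy":0,"wz":0,"x":0,"y":0,"z":0,"fingers":-1},
    {"wx":0,"wy":0,"wz":0,"x":0,"y":0,"z":0,"fingers":-1},
    {"wx":0,"wy":0,"wz":0,"x":0,"y":0,"z":0,"fingers":-1},
  ],
)

```text
time_s: 11.15
ee_pos: [0.4223, -0.1006, 0.1435]
tcp_rot: [0.958, 0.125, -0.023, -0.257]
wrist_force: [7.1, -1.1, -7.5]
gripper_width: 0.012
gripper_force: 40.1
```

```bash
python3 - <<'E'
from w import *
v=np.load("v.npy"); rel(toolR(v[2],1.5),desk(v,v[4],.12,.051)); o=get_obs(); print(R.from_quat(o["tcp_rot"]).inv().apply(o["wrist_torque"]))
E
```

```text
t 11.15 pos [ 0.4223 -0.1006  0.1435] q [ 0.46  0.42 -0.09  2.03 -0.45  1.05 -0.64] F [ 7.1 -1.1 -7.5] grip 0.012
rot units(5deg) [ 0.01 -0.01 -0.34] shift units (tool now) [-0.0009 -0.0011 -0.0021] (after rot) [-0.0008 -0.0011 -0.0021]
[-1.70739417  1.33205679 -0.6221897 ]
```

Call:
play_rows(
  increments=[
    {"wx":0,"wy":0,"wz":0.5,"x":0,"y":0,"z":0,"fingers":-1},
    {"wx":0,"wy":0,"wz":0.5,"x":0,"y":0,"z":0,"fingers":-1},
    {"wx":0,"wy":0,"wz":0,"x":0,"y":0,"z":0,"fingers":-1},
    {"wx":0,"wy":0,"wz":0,"x":0,"y":0,"z":0,"fingers":-1},
    {"wx":0,"wy":0,"wz":0,"x":0,"y":0,"z":0,"fingers":-1},
    {"wx":0,"wy":0,"wz":0,"x":0,"y":0,"z":0,"fingers":-1},
    {"wx":0,"wy":0,"wz":0,"x":0,"y":0,"z":0,"fingers":-1},
    {"wx":0,"wy":0,"wz":0,"x":0,"y":0,"z":0,"fingers":-1},
  ],
)

```text
time_s: 11.95
ee_pos: [0.4219, -0.1007, 0.1436]
tcp_rot: [0.962, 0.084, -0.034, -0.256]
wrist_force: [6.4, -1.5, -7.0]
gripper_width: 0.013
gripper_force: 41.5
```

```bash
python3 - <<'E'
from w import *
v=np.load("v.npy"); rel(toolR(v[2],1.5),desk(v,v[4],.12,.051)); o=get_obs(); print(R.from_quat(o["tcp_rot"]).inv().apply(o["wrist_torque"]))
E
```

```text
t 11.95 pos [ 0.4219 -0.1007  0.1436] q [ 0.45  0.41 -0.07  2.03 -0.46  1.06 -0.71] F [ 6.4 -1.5 -7. ] grip 0.013
rot units(5deg) [ 0.01  0.   -1.33] shift units (tool now) [-0.     -0.0012 -0.0019] (after rot) [ 0.0001 -0.0012 -0.0019]
[-1.64862371  1.16404162 -0.89680294]
```

The fingers spread by 1 mm as I turned further, so the wing is against its stop. I'll release and back off.

Call:
play_rows(
  increments=[
    {"wx":0,"wy":0,"wz":0,"x":0,"y":0,"z":0,"fingers":0},
    {"wx":0,"wy":0,"wz":0,"x":0,"y":0,"z":0,"fingers":0},
    {"wx":0,"wy":0,"wz":0,"x":0,"y":0,"z":0,"fingers":0},
    {"wx":0,"wy":0,"wz":0,"x":0,"y":0,"z":0,"fingers":0},
    {"wx":0,"wy":0,"wz":0,"x":0,"y":0,"z":-0.04,"fingers":0},
    {"wx":0,"wy":0,"wz":0,"x":0,"y":0,"z":-0.07,"fingers":0},
    {"wx":0,"wy":0,"wz":0,"x":0,"y":0,"z":-0.07,"fingers":0},
    {"wx":0,"wy":0,"wz":0,"x":0,"y":0,"z":-0.07,"fingers":0},
  ],
)

```text
time_s: 12.75
ee_pos: [0.4313, -0.1491, 0.2313]
tcp_rot: [0.962, 0.083, -0.036, -0.258]
wrist_force: [-0.7, 0.5, -0.3]
gripper_width: 0.0438
gripper_force: 0.0
```

Call:
play_rows(
  increments=[
    {"wx":0,"wy":0,"wz":-1,"x":0,"y":0,"z":0,"fingers":0},
    {"wx":0,"wy":0,"wz":-1,"x":0,"y":0,"z":0,"fingers":0},
    {"wx":0,"wy":0,"wz":-1,"x":0,"y":0,"z":0,"fingers":0},
    {"wx":0,"wy":0,"wz":-1,"x":0,"y":0,"z":0,"fingers":0},
    {"wx":0,"wy":0,"wz":-1,"x":0,"y":0,"z":0,"fingers":0},
    {"wx":0,"wy":0,"wz":-1,"x":0,"y":0,"z":0,"fingers":0},
    {"wx":0,"wy":0,"wz":-1,"x":0,"y":0,"z":0,"fingers":0},
    {"wx":0,"wy":0,"wz":-1,"x":0,"y":0,"z":0,"fingers":0},
  ],
)

```text
time_s: 13.55
ee_pos: [0.4314, -0.1486, 0.2304]
tcp_rot: [0.875, 0.408, 0.055, -0.254]
wrist_force: [0.7, -0.1, -0.1]
gripper_width: 0.0439
gripper_force: 0.0
```

Call:
play_rows(
  increments=[
    {"wx":0,"wy":0,"wz":-1,"x":0,"y":0,"z":0,"fingers":0},
    {"wx":0,"wy":0,"wz":-1,"x":0,"y":0,"z":0,"fingers":0},
    {"wx":0,"wy":0,"wz":-1,"x":0,"y":0,"z":0,"fingers":0},
    {"wx":0,"wy":0,"wz":-1,"x":0,"y":0,"z":0,"fingers":0},
    {"wx":0,"wy":0,"wz":-1,"x":0,"y":0,"z":0,"fingers":0},
    {"wx":0,"wy":0,"wz":-1,"x":0,"y":0,"z":0,"fingers":0},
    {"wx":0,"wy":0,"wz":-1,"x":0,"y":0,"z":0,"fingers":0},
    {"wx":0,"wy":0,"wz":-1,"x":0,"y":0,"z":0,"fingers":0},
  ],
)

```text
time_s: 14.35
ee_pos: [0.4313, -0.1487, 0.2303]
tcp_rot: [0.683, 0.683, 0.139, -0.22]
wrist_force: [0.4, -0.8, 0.1]
gripper_width: 0.0435
gripper_force: 0.0
```

```bash
python3 - <<'E'
from w import *
v=np.load("v.npy"); rel(toolR(v[2],.14),desk(v,v[4],-.12,.15)); wshot("w4")
E
```

```text
t 14.35 pos [ 0.4313 -0.1487  0.2303] q [ 0.68  0.36 -0.27  1.88 -0.34  1.26  0.58] F [ 0.4 -0.8  0.1] grip 0.0435
rot units(5deg) [-0.03 -0.03 -0.91] shift units (tool now) [ 0.1296  0.589  -0.0019] (after rot) [ 8.260e-02  5.974e-01 -4.000e-04]
{'clip_left_grip': [([315.4, 250.9], 0.89)], 'clip_right_grip': [], 'plunger_top': [([562.8, 62.2], 0.87)], 'panel': [([459.4, 161.7], 0.69)]}
```

View pics/w4.png

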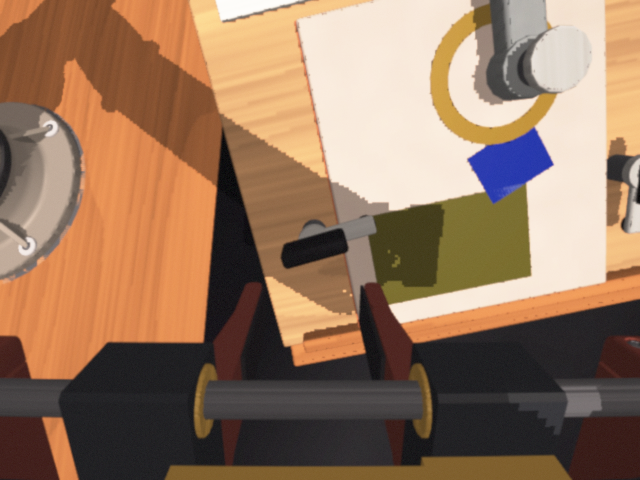

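The left foot lies over the panel at (360,230), square to its edge. Now for the right clip.

Call:
play_rows(
  increments=[
    {"wx":-0.03,"wy":-0.03,"wz":-0.9,"x":0,"y":0,"z":0,"fingers":0},
    {"wx":0,"wy":0,"wz":0,"x":0.014,"y":0.1,"z":0,"fingers":0},
    {"wx":0,"wy":0,"wz":0,"x":0.014,"y":0.1,"z":0,"fingers":0},
    {"wx":0,"wy":0,"wz":0,"x":0.014,"y":0.1,"z":0,"fingers":0},
    {"wx":0,"wy":0,"wz":0,"x":0.014,"y":0.1,"z":0,"fingers":0},
    {"wx":0,"wy":0,"wz":0,"x":0.014,"y":0.1,"z":0,"fingers":0},
    {"wx":0,"wy":0,"wz":0,"x":0.014,"y":0.098,"z":0,"fingers":0},
    {"wx":0,"wy":0,"wz":0,"x":0,"y":0,"z":0,"fingers":0},
  ],
)

```text
time_s: 15.4
ee_pos: [0.671, -0.0936, 0.2291]
tcp_rot: [0.656, 0.709, 0.148, -0.213]
wrist_force: [-0.4, 0.6, 0.0]
gripper_width: 0.0443
gripper_force: 0.0
```

```bash
python3 - <<'E'
from w import *
o,s,L=wshot("w5"); v=np.load("v.npy"); print(proj(s,desk(v,v[4],-.12,.05),o)); rel(toolR(v[2],.14),desk(v,v[4],-.12,.051))
E
```

```text
{'clip_left_grip': [], 'clip_right_grip': [([306.7, 249.2], 0.67)], 'plunger_top': [([97.0, 153.1], 0.81)], 'panel': [([150.2, 218.7], 0.76)]}
[[305.40874691 254.62173929]]
t 15.65 pos [ 0.6667 -0.0984  0.2299] q [ 0.44  0.66 -0.29  1.39 -0.31  1.35  0.37] F [-0.3  0.3  0. ] grip 0.0439
rot units(5deg) [ 0.    0.02 -0.07] shift units (tool now) [0.0038 0.0009 0.2485] (after rot) [0.0035 0.001  0.2485]
```

View pics/w5.png

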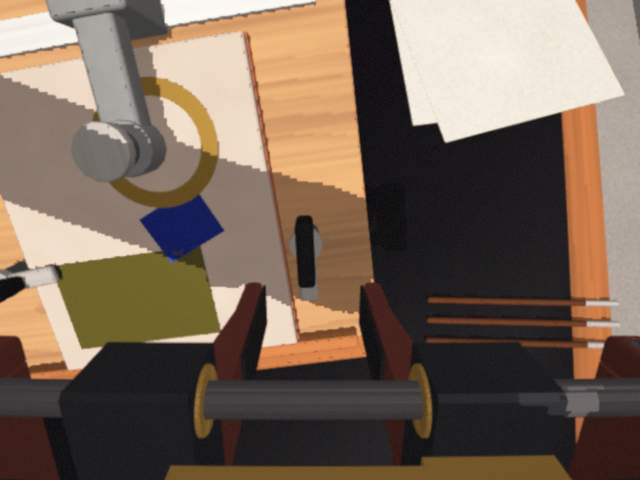

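The right wing is upright at column 306 and aligned. The arm was still settling when that was taken, and the settled offset is about 1 mm. Descending.

Call:
play_rows(
  increments=[
    {"wx":0,"wy":0,"wz":0,"x":0.003,"y":0.001,"z":0.048,"fingers":0},
    {"wx":0,"wy":0,"wz":0,"x":0,"y":0,"z":0.05,"fingers":0},
    {"wx":0,"wy":0,"wz":0,"x":0,"y":0,"z":0.05,"fingers":0},
    {"wx":0,"wy":0,"wz":0,"x":0,"y":0,"z":0.05,"fingers":0},
    {"wx":0,"wy":0,"wz":0,"x":0,"y":0,"z":0.03,"fingers":0},
    {"wx":0,"wy":0,"wz":0,"x":0,"y":0,"z":0.02,"fingers":0},
    {"wx":0,"wy":0,"wz":0,"x":0,"y":0,"z":0,"fingers":0},
    {"wx":0,"wy":0,"wz":0,"x":0,"y":0,"z":0,"fingers":0},
  ],
)

```text
time_s: 16.45
ee_pos: [0.6577, -0.0485, 0.1452]
tcp_rot: [0.657, 0.708, 0.147, -0.212]
wrist_force: [0.8, -1.4, 0.2]
gripper_width: 0.0437
gripper_force: 0.0
```

Call:
play_rows(
  increments=[
    {"wx":0,"wy":0,"wz":0,"x":0,"y":0,"z":0,"fingers":-1},
    {"wx":0,"wy":0,"wz":0,"x":0,"y":0,"z":0,"fingers":-1},
    {"wx":0,"wy":0,"wz":0,"x":0,"y":0,"z":0,"fingers":-1},
    {"wx":0,"wy":0,"wz":0,"x":0,"y":0,"z":0,"fingers":-1},
    {"wx":0,"wy":0,"wz":0,"x":0,"y":0,"z":0,"fingers":-1},
    {"wx":0,"wy":0,"wz":0,"x":0,"y":0,"z":0,"fingers":-1},
    {"wx":0,"wy":0,"wz":0,"x":0,"y":0,"z":0,"fingers":-1},
    {"wx":0,"wy":0,"wz":0,"x":0,"y":0,"z":0,"fingers":-1},
  ],
  force=40,
)

```text
time_s: 17.25
ee_pos: [0.6557, -0.048, 0.1449]
tcp_rot: [0.657, 0.708, 0.146, -0.214]
wrist_force: [-5.9, -1.8, 5.4]
gripper_width: 0.0116
gripper_force: 40.0
```

```bash
python3 - <<'E'
from w import *
v=np.load("v.npy"); rel(toolR(v[2],1.5),desk(v,v[4],-.12,.051)); o=get_obs(); print(R.from_quat(o["tcp_rot"]).inv().apply(o["wrist_torque"]))
E
```

```text
t 17.25 pos [ 0.6557 -0.048   0.1449] q [ 0.4   0.7  -0.31  1.52 -0.31  1.16  0.38] F [-5.9 -1.8  5.4] grip 0.0116
rot units(5deg) [-0.03  0.03 15.54] shift units (tool now) [-0.0019  0.0013 -0.    ] (after rot) [ 0.0009  0.0021 -0.    ]
[ 1.35412625 -0.10392645 -0.048582  ]
```

Call:
play_rows(
  increments=[
    {"wx":0,"wy":0,"wz":0.8,"x":0,"y":0,"z":0,"fingers":-1},
    {"wx":0,"wy":0,"wz":0.8,"x":0,"y":0,"z":0,"fingers":-1},
    {"wx":0,"wy":0,"wz":0.8,"x":0,"y":0,"z":0,"fingers":-1},
    {"wx":0,"wy":0,"wz":0.8,"x":0,"y":0,"z":0,"fingers":-1},
    {"wx":0,"wy":0,"wz":0.8,"x":0,"y":0,"z":0,"fingers":-1},
    {"wx":0,"wy":0,"wz":0.8,"x":0,"y":0,"z":0,"fingers":-1},
    {"wx":0,"wy":0,"wz":0.8,"x":0,"y":0,"z":0,"fingers":-1},
    {"wx":0,"wy":0,"wz":0.8,"x":0,"y":0,"z":0,"fingers":-1},
  ],
)

```text
time_s: 18.05
ee_pos: [0.6564, -0.0481, 0.1447]
tcp_rot: [0.827, 0.498, 0.081, -0.246]
wrist_force: [-3.7, -1.7, 3.5]
gripper_width: 0.0118
gripper_force: 39.9
```

Call:
play_rows(
  increments=[
    {"wx":0,"wy":0,"wz":0.9,"x":0,"y":0,"z":0,"fingers":-1},
    {"wx":0,"wy":0,"wz":0.9,"x":0,"y":0,"z":0,"fingers":-1},
    {"wx":0,"wy":0,"wz":0.9,"x":0,"y":0,"z":0,"fingers":-1},
    {"wx":0,"wy":0,"wz":0.9,"x":0,"y":0,"z":0,"fingers":-1},
    {"wx":0,"wy":0,"wz":0.9,"x":0,"y":0,"z":0,"fingers":-1},
    {"wx":0,"wy":0,"wz":0.9,"x":0,"y":0,"z":0,"fingers":-1},
    {"wx":0,"wy":0,"wz":0.9,"x":0,"y":0,"z":0,"fingers":-1},
    {"wx":0,"wy":0,"wz":0.9,"x":0,"y":0,"z":0,"fingers":-1},
  ],
)

```text
time_s: 18.85
ee_pos: [0.6569, -0.0486, 0.1444]
tcp_rot: [0.941, 0.218, 0.002, -0.258]
wrist_force: [-1.5, -1.8, -0.3]
gripper_width: 0.0116
gripper_force: 39.9
```

Call:
play_rows(
  increments=[
    {"wx":0,"wy":0,"wz":0.6,"x":0,"y":0,"z":0,"fingers":-1},
    {"wx":0,"wy":0,"wz":0.6,"x":0,"y":0,"z":0,"fingers":-1},
    {"wx":0,"wy":0,"wz":0.6,"x":0,"y":0,"z":0,"fingers":-1},
    {"wx":0,"wy":0,"wz":0.6,"x":0,"y":0,"z":0,"fingers":-1},
    {"wx":0,"wy":0,"wz":0.5,"x":0,"y":0,"z":0,"fingers":-1},
    {"wx":0,"wy":0,"wz":0.3,"x":0,"y":0,"z":0,"fingers":-1},
    {"wx":0,"wy":0,"wz":0,"x":0,"y":0,"z":0,"fingers":-1},
    {"wx":0,"wy":0,"wz":0,"x":0,"y":0,"z":0,"fingers":-1},
  ],
)

```text
time_s: 19.65
ee_pos: [0.657, -0.0488, 0.1443]
tcp_rot: [0.962, 0.087, -0.033, -0.256]
wrist_force: [-2.3, -4.1, -0.3]
gripper_width: 0.0133
gripper_force: 43.0
```

```bash
python3 - <<'E'
from w import *
v=np.load("v.npy"); rel(toolR(v[2],1.5),desk(v,v[4],-.12,.051)); o=get_obs(); print(R.from_quat(o["tcp_rot"]).inv().apply(o["wrist_torque"]))
E
```

```text
t 19.65 pos [ 0.657  -0.0488  0.1443] q [ 0.18  0.68  0.04  1.54 -0.53  1.21 -0.92] F [-2.3 -4.1 -0.3] grip 0.0133
rot units(5deg) [ 0.02  0.   -1.25] shift units (tool now) [-0.002  -0.0009  0.0001] (after rot) [-0.0018 -0.0011  0.0001]
[-1.31623931 -0.6619437  -1.08769382]
```

Same signature: the fingers spread to 13.3 mm against the stop. Release, back off, and look at the plunger.

Call:
play_rows(
  increments=[
    {"wx":0,"wy":0,"wz":0,"x":0,"y":0,"z":0,"fingers":0},
    {"wx":0,"wy":0,"wz":0,"x":0,"y":0,"z":0,"fingers":0},
    {"wx":0,"wy":0,"wz":0,"x":0,"y":0,"z":0,"fingers":0},
    {"wx":0,"wy":0,"wz":0,"x":0,"y":0,"z":0,"fingers":0},
    {"wx":0,"wy":0,"wz":0,"x":0,"y":0,"z":-0.05,"fingers":0},
    {"wx":0,"wy":0,"wz":0,"x":0,"y":0,"z":-0.1,"fingers":0},
    {"wx":0,"wy":0,"wz":0,"x":0,"y":0,"z":-0.1,"fingers":0},
    {"wx":0,"wy":0,"wz":0,"x":0,"y":0,"z":-0.1,"fingers":0},
  ],
)

```text
time_s: 20.45
ee_pos: [0.6724, -0.1164, 0.2673]
tcp_rot: [0.962, 0.087, -0.033, -0.257]
wrist_force: [0.0, -0.7, 0.1]
gripper_width: 0.0438
gripper_force: 0.0
```

Call:
play_rows(
  increments=[
    {"wx":0,"wy":0,"wz":-1,"x":0,"y":0,"z":0,"fingers":-1},
    {"wx":0,"wy":0,"wz":-1,"x":0,"y":0,"z":0,"fingers":-1},
    {"wx":0,"wy":0,"wz":-1,"x":0,"y":0,"z":0,"fingers":-1},
    {"wx":0,"wy":0,"wz":-1,"x":0,"y":0,"z":0,"fingers":-1},
    {"wx":0,"wy":0,"wz":-1,"x":0,"y":0,"z":0,"fingers":-1},
    {"wx":0,"wy":0,"wz":-1,"x":0,"y":0,"z":0,"fingers":-1},
    {"wx":0,"wy":0,"wz":-1,"x":0,"y":0,"z":0,"fingers":-1},
    {"wx":0,"wy":0,"wz":-1,"x":0,"y":0,"z":0,"fingers":-1},
  ],
)

```text
time_s: 21.25
ee_pos: [0.6725, -0.1158, 0.2659]
tcp_rot: [0.874, 0.412, 0.057, -0.252]
wrist_force: [0.6, -0.0, -0.1]
gripper_width: 0.0007
gripper_force: 0.0
```

Call:
play_rows(
  increments=[
    {"wx":0,"wy":0,"wz":-1,"x":0,"y":0,"z":0,"fingers":-1},
    {"wx":0,"wy":0,"wz":-1,"x":0,"y":0,"z":0,"fingers":-1},
    {"wx":0,"wy":0,"wz":-1,"x":0,"y":0,"z":0,"fingers":-1},
    {"wx":0,"wy":0,"wz":-1,"x":0,"y":0,"z":0,"fingers":-1},
    {"wx":0,"wy":0,"wz":-1,"x":0,"y":0,"z":0,"fingers":-1},
    {"wx":0,"wy":0,"wz":-1,"x":0,"y":0,"z":0,"fingers":-1},
    {"wx":0,"wy":0,"wz":-1,"x":0,"y":0,"z":0,"fingers":-1},
    {"wx":0,"wy":0,"wz":-1,"x":0,"y":0,"z":0,"fingers":-1},
  ],
)

```text
time_s: 22.05
ee_pos: [0.6725, -0.1159, 0.2658]
tcp_rot: [0.68, 0.686, 0.14, -0.218]
wrist_force: [-0.4, -0.4, -0.3]
gripper_width: 0.0006
gripper_force: 0.0
```

```bash
python3 - <<'E'
from w import *
v=np.load("v.npy"); rel(toolR(v[2]),desk(v,.13,v[3],.19)); wshot("w6")
E
```

```text
t 22.05 pos [ 0.6725 -0.1159  0.2658] q [ 0.42  0.64 -0.23  1.33 -0.34  1.43  0.32] F [-0.4 -0.4 -0.3] grip 0.0006
rot units(5deg) [ 0.    0.   -2.41] shift units (tool now) [ 0.0179 -0.259   0.0017] (after rot) [ 0.0715 -0.2496  0.0018]
{'clip_left_grip': [([30.4, 293.1], 0.92)], 'clip_right_grip': [([309.3, 231.4], 0.73)], 'plunger_top': [([133.5, 158.7], 0.59)], 'panel': [([173.3, 214.2], 0.83)]}
```

Call:
play_rows(
  increments=[
    {"wx":0,"wy":0,"wz":-0.8,"x":0,"y":0,"z":0,"fingers":-1},
    {"wx":0,"wy":0,"wz":-0.8,"x":0,"y":0,"z":0,"fingers":-1},
    {"wx":0,"wy":0,"wz":-0.8,"x":0,"y":0,"z":0,"fingers":-1},
    {"wx":0,"wy":0,"wz":0,"x":0.024,"y":-0.083,"z":0,"fingers":-1},
    {"wx":0,"wy":0,"wz":0,"x":0.024,"y":-0.083,"z":0,"fingers":-1},
    {"wx":0,"wy":0,"wz":0,"x":0.024,"y":-0.083,"z":0,"fingers":-1},
    {"wx":0,"wy":0,"wz":0,"x":0,"y":0,"z":0,"fingers":-1},
    {"wx":0,"wy":0,"wz":0,"x":0,"y":0,"z":0,"fingers":-1},
  ],
)

```text
time_s: 23.1
ee_pos: [0.5699, -0.1132, 0.281]
tcp_rot: [0.607, 0.752, 0.161, -0.201]
wrist_force: [-0.6, -0.4, -0.3]
gripper_width: 0.0001
gripper_force: 0.0
```

```bash
python3 - <<'E'
from w import *
o,s,L=wshot("w7"); v=np.load("v.npy")
V=[pickle.load(open(f"w{i}.pkl","rb")) for i in (1,2,3,4,6,7)]
k="plunger_top"; rs=[ray(b,c[k][0][0],a) for a,b,c in V]; p,r=tri(rs); print(p.round(4),np.round(r,4),desk(v,.185,v[3],.092))
Rt=toolR(v[2]); A=Rt.inv().apply(p-desk(v,.185,v[3],.092)); print("in tool axes mm",A*1e3)
print([ (proj(b,p,a)[0]-c[k][0][0]).round(1).tolist() for a,b,c in V])
print([ (proj(b,desk(v,.185,v[3],.092),a)[0]-c[k][0][0]).round(1).tolist() for a,b,c in V])
np.save("p.npy",p); n=-Rt.apply([0,0,1]); rel(Rt,p+.06*n)
print([(np.round(d["rect"],1).tolist(),round(d["conf"],2)) for d in search_frame("wrist","plunger")])
E
```

```text
{'clip_left_grip': [([138.3, 269.4], 0.95)], 'clip_right_grip': [([432.6, 264.7], 0.66)], 'plunger_top': [([139.2, 268.3], 0.71), ([316.0, 167.8], 0.62)], 'panel': []}
[ 0.5294 -0.0586  0.2715] [0.02   0.0048 0.0139 0.0077 0.053  0.0615] [ 0.54858698 -0.01864858  0.222172  ]
in tool axes mm [ -5.52075937 -27.39357208 -60.09003661]
[[-11.8, 20.1], [-3.8, -8.8], [51.2, 10.1], [23.6, 5.2], [-108.0, 35.5], [114.9, -73.4]]
[[1.2, 3.0], [-0.4, -1.3], [-1.9, 4.6], [-4.6, -1.7], [-3.9, 0.8], [171.4, -99.5]]
t 23.35 pos [ 0.5707 -0.1126  0.2801] q [ 0.53  0.48 -0.29  1.57 -0.34  1.37  0.58] F [ 0.3  0.3 -0.2] grip 0.0007
rot units(5deg) [-0.    0.   -0.04] shift units (tool now) [ 0.1224 -0.0719 -0.0543] (after rot) [ 0.1227 -0.0714 -0.0542]
[([316.8, 167.1, 49.2, 46.9], 0.78)]
```

View pics/w7.png

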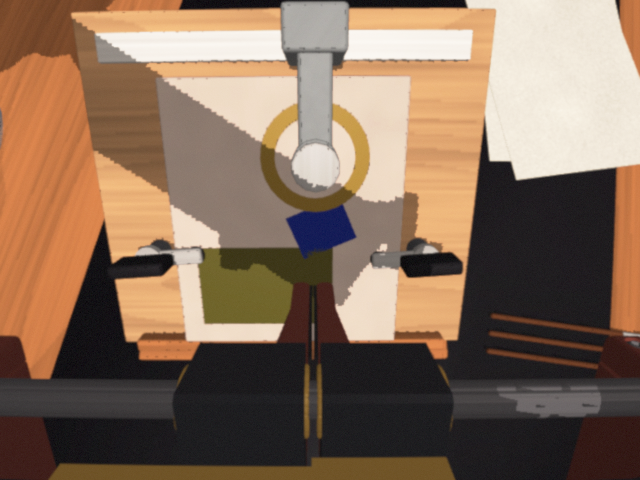

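Both feet lie over the panel, at (190,256) and (385,258). The plunger top is at (316,163). In this view the network's best plunger answer was the clip, so I'll use its second, (316,168).

```bash
python3 - <<'E'
from w import *
v=np.load("v.npy"); V=[pickle.load(open(f"w{i}.pkl","rb")) for i in (1,2,3,4,6,7)]
k="plunger_top"; V[-1][2][k][0]=V[-1][2][k][1]
rs=[ray(b,c[k][0][0],a) for a,b,c in V]; p,r=tri(rs); m=desk(v,.185,v[3],.092); Rt=toolR(v[2])
print(p.round(4),np.round(r,4),m.round(4),"mm tool",Rt.inv().apply(p-m)*1e3)
for P in (p,m): print([(proj(b,P,a)[0]-c[k][0][0]).round(1).tolist() for a,b,c in V])
p=p+Rt.apply([0,0,1])*((m-p)@Rt.apply([0,0,1])) # keep model height
n=-Rt.apply([0,0,1]); np.save("p.npy",p); rel(Rt,p+.04*n)
E
```

```text
[ 0.5501 -0.0167  0.2206] [0.0033 0.0011 0.0014 0.0023 0.0007 0.0015] [ 0.5486 -0.0186  0.2222] mm tool [0.58716505 1.9115436  2.17484535]
[[2.5, 1.9], [1.1, -1.7], [-1.1, 3.3], [-3.5, -3.1], [0.2, -1.1], [-2.4, -0.3]]
[[1.2, 3.0], [-0.4, -1.3], [-1.9, 4.6], [-4.6, -1.7], [-3.9, 0.8], [-5.4, 1.0]]
t 23.4 pos [ 0.5705 -0.1127  0.28  ] q [ 0.53  0.48 -0.29  1.57 -0.34  1.37  0.58] F [-0.4  0.   0.4] grip 0.0003
rot units(5deg) [-0.    0.   -0.05] shift units (tool now) [0.1382 0.0017 0.1459] (after rot) [0.1382 0.0022 0.1459]
```

Call:
play_rows(
  increments=[
    {"wx":0,"wy":0,"wz":0,"x":0.046,"y":0.0006,"z":0,"fingers":-1},
    {"wx":0,"wy":0,"wz":0,"x":0.046,"y":0.0006,"z":0,"fingers":-1},
    {"wx":0,"wy":0,"wz":0,"x":0.046,"y":0.0006,"z":0,"fingers":-1},
    {"wx":0,"wy":0,"wz":0,"x":0,"y":0,"z":0.05,"fingers":-1},
    {"wx":0,"wy":0,"wz":0,"x":0,"y":0,"z":0.05,"fingers":-1},
    {"wx":0,"wy":0,"wz":0,"x":0,"y":0,"z":0.046,"fingers":-1},
    {"wx":0,"wy":0,"wz":0,"x":0,"y":0,"z":0,"fingers":-1},
    {"wx":0,"wy":0,"wz":0,"x":0,"y":0,"z":0,"fingers":-1},
  ],
)

```text
time_s: 24.2
ee_pos: [0.5542, -0.0368, 0.2585]
tcp_rot: [0.606, 0.753, 0.161, -0.202]
wrist_force: [0.1, -0.2, 0.3]
gripper_width: 0.0005
gripper_force: 0.0
```

Call:
play_rows(
  increments=[
    {"wx":0,"wy":0,"wz":0,"x":0,"y":0,"z":0.02,"fingers":-1},
    {"wx":0,"wy":0,"wz":0,"x":0,"y":0,"z":0.02,"fingers":-1},
    {"wx":0,"wy":0,"wz":0,"x":0,"y":0,"z":0.02,"fingers":-1},
    {"wx":0,"wy":0,"wz":0,"x":0,"y":0,"z":0.01,"fingers":-1},
    {"wx":0,"wy":0,"wz":0,"x":0,"y":0,"z":0,"fingers":-1},
    {"wx":0,"wy":0,"wz":0,"x":0,"y":0,"z":0,"fingers":-1},
    {"wx":0,"wy":0,"wz":0,"x":0,"y":0,"z":0,"fingers":-1},
    {"wx":0,"wy":0,"wz":0,"x":0,"y":0,"z":0,"fingers":-1},
  ],
)

```text
time_s: 25.0
ee_pos: [0.5514, -0.0243, 0.2338]
tcp_rot: [0.606, 0.752, 0.162, -0.202]
wrist_force: [-0.7, -3.5, 6.1]
gripper_width: 0.0005
gripper_force: 3.0
```

```bash
cat > st.py <<'E'
from w import *
v=np.load("v.npy"); p=np.load("p.npy"); Rt=toolR(v[2]); rel(Rt,p-.017*Rt.apply([0,0,1])); o=get_obs()
r=R.from_quat(o["tcp_rot"]).inv(); print("F tool",r.apply(o["wrist_force"]).round(1),"tip past nominal top mm",(r.apply(o["ee_pos"]-p)[2]+.017)*1e3)
E
python3 st.py
```

```text
t 25.0 pos [ 0.5514 -0.0243  0.2338] q [ 0.45  0.45 -0.34  1.74 -0.37  1.19  0.52] F [-0.7 -3.5  6.1] grip 0.0005
rot units(5deg) [ 0.01  0.01 -0.05] shift units (tool now) [ 0.0002  0.0011 -0.0097] (after rot) [ 0.0002  0.0011 -0.0097]
F tool [ 0.2 -1.4 -6.9] tip past nominal top mm 3.8863680739305484
```

Contact force of 6.9 N matches about 4 mm of stroke. Next comes the rest of the stroke, and I'll hold there.

Call:
play_rows(
  increments=[
    {"wx":0,"wy":0,"wz":0,"x":0,"y":0,"z":0.007,"fingers":-1},
    {"wx":0,"wy":0,"wz":0,"x":0,"y":0,"z":0.007,"fingers":-1},
    {"wx":0,"wy":0,"wz":0,"x":0,"y":0,"z":0.007,"fingers":-1},
    {"wx":0,"wy":0,"wz":0,"x":0,"y":0,"z":0.004,"fingers":-1},
    {"wx":0,"wy":0,"wz":0,"x":0,"y":0,"z":0.003,"fingers":-1},
    {"wx":0,"wy":0,"wz":0,"x":0,"y":0,"z":0,"fingers":-1},
    {"wx":0,"wy":0,"wz":0,"x":0,"y":0,"z":0,"fingers":-1},
    {"wx":0,"wy":0,"wz":0,"x":0,"y":0,"z":0,"fingers":-1},
  ],
)

```text
time_s: 25.8
ee_pos: [0.5503, -0.0196, 0.2253]
tcp_rot: [0.606, 0.752, 0.162, -0.201]
wrist_force: [-3.1, -5.2, 14.1]
gripper_width: 0.0009
gripper_force: 7.4
```

```bash
python3 st.py
```

```text
t 25.8 pos [ 0.5503 -0.0196  0.2253] q [ 0.45  0.45 -0.34  1.75 -0.37  1.17  0.52] F [-3.1 -5.2 14.1] grip 0.0009
rot units(5deg) [ 0.02  0.02 -0.05] shift units (tool now) [ 0.0003  0.0011 -0.0342] (after rot) [ 0.0003  0.001  -0.0342]
F tool [  3.2  -4.1 -14.4] tip past nominal top mm 13.661148213338688
```

Call:
play_rows(
  increments=[
    {"wx":0,"wy":0,"wz":0,"x":0,"y":0,"z":0.004,"fingers":-1},
    {"wx":0,"wy":0,"wz":0,"x":0,"y":0,"z":0.004,"fingers":-1},
    {"wx":0,"wy":0,"wz":0,"x":0,"y":0,"z":0,"fingers":-1},
    {"wx":0,"wy":0,"wz":0,"x":0,"y":0,"z":0,"fingers":-1},
    {"wx":0,"wy":0,"wz":0,"x":0,"y":0,"z":0,"fingers":-1},
    {"wx":0,"wy":0,"wz":0,"x":0,"y":0,"z":0,"fingers":-1},
    {"wx":0,"wy":0,"wz":0,"x":0,"y":0,"z":0,"fingers":-1},
    {"wx":0,"wy":0,"wz":0,"x":0,"y":0,"z":0,"fingers":-1},
  ],
)

```text
time_s: 26.6
ee_pos: [0.5504, -0.0195, 0.225]
tcp_rot: [0.607, 0.752, 0.162, -0.2]
wrist_force: [-9.5, -12.6, 32.4]
gripper_width: 0.0004
gripper_force: 16.4
```

```bash
python3 st.py
```

```text
t 26.6 pos [ 0.5504 -0.0195  0.225 ] q [ 0.45  0.45 -0.34  1.75 -0.37  1.17  0.52] F [ -9.5 -12.6  32.4] grip 0.0004
rot units(5deg) [ 0.04  0.03 -0.06] shift units (tool now) [ 0.0004  0.001  -0.0348] (after rot) [ 0.0005  0.0009 -0.0348]
F tool [  7.2 -11.9 -33.3] tip past nominal top mm 13.90530002582571
```

The force jumped to 33 N with no further travel, so the plunger bottomed out and was held there. I'll back off along the axis.

Call:
play_rows(
  increments=[
    {"wx":0,"wy":0,"wz":0,"x":0,"y":0,"z":-0.01,"fingers":-1},
    {"wx":0,"wy":0,"wz":0,"x":0,"y":0,"z":-0.02,"fingers":-1},
    {"wx":0,"wy":0,"wz":0,"x":0,"y":0,"z":-0.04,"fingers":-1},
    {"wx":0,"wy":0,"wz":0,"x":0,"y":0,"z":-0.06,"fingers":-1},
    {"wx":0,"wy":0,"wz":0,"x":0,"y":0,"z":-0.06,"fingers":-1},
    {"wx":0,"wy":0,"wz":0,"x":-0.06,"y":0,"z":-0.06,"fingers":-1},
    {"wx":0,"wy":0,"wz":0,"x":-0.06,"y":0,"z":0,"fingers":-1},
    {"wx":0,"wy":0,"wz":0,"x":-0.06,"y":0,"z":0,"fingers":-1},
  ],
)

```text
time_s: 27.4
ee_pos: [0.5736, -0.1279, 0.27]
tcp_rot: [0.606, 0.752, 0.161, -0.202]
wrist_force: [0.2, 0.6, -0.3]
gripper_width: 0.0005
gripper_force: 0.0
```

Call:
play_rows(
  increments=[
    {"wx":0,"wy":0,"wz":0,"x":0,"y":0,"z":0,"fingers":-1},
    {"wx":0,"wy":0,"wz":0,"x":0,"y":0,"z":0,"fingers":-1},
    {"wx":0,"wy":0,"wz":0,"x":0,"y":0,"z":0,"fingers":-1},
    {"wx":0,"wy":0,"wz":0,"x":0,"y":0,"z":0,"fingers":-1},
    {"wx":0,"wy":0,"wz":0,"x":0,"y":0,"z":0,"fingers":-1},
    {"wx":0,"wy":0,"wz":0,"x":0,"y":0,"z":0,"fingers":-1},
    {"wx":0,"wy":0,"wz":0,"x":0,"y":0,"z":0,"fingers":-1},
    {"wx":0,"wy":0,"wz":0,"x":0,"y":0,"z":0,"fingers":-1},
  ],
)

```text
time_s: 28.2
ee_pos: [0.5736, -0.1266, 0.2714]
tcp_rot: [0.606, 0.752, 0.161, -0.202]
wrist_force: [1.0, -0.3, 0.9]
gripper_width: 0.0007
gripper_force: 0.0
```

```bash
python3 - <<'E'
from w import *
o,s,L=wshot("w8"); p=np.load("p.npy"); v=np.load("v.npy"); n=-toolR(v[2]).apply([0,0,1])
print("out",proj(s,p,o),"in",proj(s,p-.014*n,o))
E
```

```text
{'clip_left_grip': [([131.3, 250.5], 0.57), ([311.5, 140.3], 0.43)], 'clip_right_grip': [([433.7, 247.1], 0.78)], 'plunger_top': [([312.7, 142.4], 0.85)], 'panel': [([284.4, 199.0], 0.91)]}
out [[312.74658238 140.74206496]] in [[312.71040763 139.80678921]]
```

View pics/w8.png

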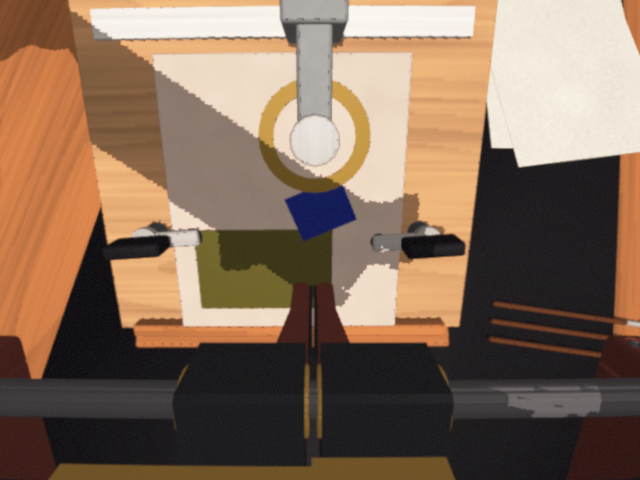

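The plunger top is at (315,139), about 50 px across and the same size as before the push, so it has sprung back out. Both feet are still over the panel at (185,238) and (388,242), and the tool is clear of everything. Handing in.

```bash
python3 -c "from cell import *; print(close_job())"
```

```text
the job is handed in; nothing more can be done
None
```

I turned both clips to their end stops with their feet over the panel, then pushed the plunger fully in, held it and let it spring back out; the job is handed in, with no verdict returned.

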